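Bring the rear gel comb from the crowded hook and seat it in the casting tray

ROBOT

A 6-joint arm with a two-finger parallel gripper is mounted at the origin on a cart in front of the work surface, level with it; the furniture and walls round the work are solid. World frame = base frame: x ahead of the robot, y to its left, z up, the work surface at z = 0. Lengths are in mm, angles in rad, forces in N, time in s.
With the tool pointing down it reaches from about 350 to 975 mm from the base axis. Payload 7.1 kg.
Tool frame: the origin (TCP) lies on the centre line of the jaws, within the pads' length; the fingertips stand 17 mm ahead of it and the grasp point (between the pads) lies 2 mm behind it; z points along the fingers, y is the line along which they close (so a half turn about z gives the same grasp; the last joint's range is limited). The gripper opens to 88 mm and grips with 3 to 60 N. Pads are 20 mm wide; open, the fingers measure 115 mm over their backs; the gripper's body (75 mm by 178 mm) begins 61 mm behind the grasp point.
Start: joints at [-1.165, 0.423, 1.63, -0, 1.089, -0.019], TCP at [257.602, -569.426, 239.675] pointing down, gripper open.
Joint ranges: [-3, 3], [-0.9, 2.11], [0.09, 2.58], [-1.31, 4.45], [0.11, 2.69], [-2.54, 2.54]. Speed limits (rad/s): [2.39, 2.39, 3.01, 3.14, 3.14, 3.14].

INTERFACE

Orientations are given as a unit quaternion [x, y, z, w].
In Python, from station import ctrl, kinematics, status, capture, calibration gives the robot as it stands. Calls block until the motion is done:
- ctrl.move_to(position, orientation): joint-space move of the TCP to a pose.
- ctrl.move_straight(position, frame=None, vel=150): straight line of the TCP; frame=None keeps the orientation; vel is the mean speed in mm/s.
- ctrl.set_joints(angles): joint-space move.
- ctrl.set_gripper(opening, grip_force=None): finger opening in mm; grip_force is the grip in N (None keeps the last); returns when the fingers have stopped.
- ctrl.dwell(seconds).
- kinematics.solve_ik(position, orientation): joint angles nearest the present ones, or None.
- status.observe(): the state.
- capture(name): name is "side" or "top"; returns the picture (420x560x3 uint8, red, green, blue); there is no depth.
- calibration(name): a dict with "fx", "fy", "cx", "cy" (pixels), "R" (3x3) and "t" (3): a world point X has camera coordinates R X + t. Camera axes: x right, y down, z forward; pixel columns grow to the right and rows downward; lengths in mm; the calibration is good to about 2 mm. A picture is of the moment at which its call begins. calibration takes no time and is no camera call.
A pose or a line that the arm cannot do raises ctrl.PlanningError and nothing moves.
- ctrl.hand_in(): hands the job in; it is judged then, once.
The state is a dict: "clock": time; "qpos": joint angles; "joint_velocities": joint speeds; "tau": joint torques, N m; "tool_pos": TCP position; "orientation": TCP orientation; "force": force on the tool from outside, world axes, zero at the start; "moment": the same for the moment, N m; "opening": finger opening in mm; "grip_force": force on a finger pad.
Only numpy, scipy, OpenCV 4.12 (cv2) and the standard library are available. Lean on these libraries where they do the work, as an engineer would, in place of code of your own. Each camera call takes 0.05 s, during which the arm holds its last target. There are 200 camera calls.

TASK

Get the gel casting tray ready with the five-tooth comb, which hangs at the back of the crowded hook behind two others: first move the two front combs over to the empty hook and leave them hanging there. Then take the rear comb and put it, teeth down, in the tray's pair of grooves; the grooves are sprung, and their stop screws may be set several millimetres higher or lower, so push it down by feel until it sits firmly on the stops, and let go. The combs are brittle: do not force them against the hooks or the tray, do not drop them, and leave the vial and the tape where they are.

Things in the scene. Friction and masses are not known exactly. Their poses are not given: they have to be found in the camera images.
- comb_front: Gel comb with 12 narrow teeth, outermost on the crowded hook. Grey plastic, 45 g; all three combs have one outline, 104 wide, 88 tall. Origin: top of its hanging slot, mid width and thickness; z up, teeth to -z; y along the width, x through the thickness. Slot through the tab along x: 13 mm wide, from z = 0 (gabled top) down to z = -24. Breaks above 25 N against a hook
- comb_middle: Gel comb with 9 teeth, second on the crowded hook, 30 mm behind the front one. Outline and axes as comb_front. The tab to hold any comb by: 34 mm wide (y), 10 mm thick (x), z = +8 to -40 mm; take it by its two side edges from above, fingertips no lower than z = -36 (shoulders of the toothed plate at -40)
- comb_rear: Gel comb with 5 broad teeth, innermost on the crowded hook, 60 mm behind the front one, 30 mm before the prong's root. Outline and axes as comb_front. Toothed plate 88 mm wide, 6 mm thick, z -40 to -64, teeth down to z = -80. End lugs at y = +-44 to +-52 mm, 6 mm thick, z -40 to -58, lower edge rounded. Breaks above 30 N against the tray
- hook_full: The crowded hook: left or right one of two, 15 cm apart on one fixed rack, same make. Origin: root of the prong, on its axis, 150 mm above the table. Prong 7 mm round, level along the hook's own -x for 108 mm. A hanging comb has its origin 3.5 mm above the axis, its y along the hook's y. Clamp block and rail lie behind the origin, up to z = +25 mm
- hook_spare: The empty hook, same make and axes as hook_full; two combs fit at about x = -30 and x = -60 mm
- spare_tip (a point): Upturned end of the empty hook's prong; both hooks end so: the axis rises from x = -108, z = 0 to this point at x = -116, z = +9 mm in the hook's frame (its round end reaches x = -120, z = +13). To pass it a comb must be lifted 9 to 17 mm from where it hangs (13 best)
- gel_tray: Fixed black gel casting tray with white end gates, 116 x 108 x 52 mm. Origin: centre of its underside; z up. Side walls at y = +-46 to +-54 mm, top at z = 52; two low levelling-screw ears outside them. A comb fully home in the grooves lies along the tray's y, either way round, its origin 87 to 95 mm above the tray's origin
- groove_mid (a point): Midway between the two comb grooves, level with the wall tops: x = +30, y = 0, z = 52 mm in the tray's frame, same axes. Grooves: 8 mm wide slots (x) in both side walls at y = +-50, open at the top. A spring roller on the +x face of each, 10 mm down, pushes the lug to -x: a comb settles 1 mm to -x and drags with 2 to 4 N going down
- stop_zone (a point): Middle of the range of the brass stop screws at the bottom of the grooves, 19 mm below groove_mid. The screws (both alike) may stand up to 4 mm higher or lower than this; that is not measured. The lugs rest on them. Press down on them with about 12 to 15 N: with less than 10 N the comb is not surely home
- vial: White vial with green screw cap, 40 mm diameter, 58 mm tall, stands behind the tray; origin centre of underside. Bystander
- tape: Round blue tape dispenser, 98 x 74 x 32 mm, lies at the front edge of the table; origin centre of underside. Bystander
Things that resemble listed ones, but are neither listed nor needed, are in the scene too. What is shaped like the comb_middle but blue is not meant.

How it is judged:
By the outcome, as a careful person would: the job done as asked, in the order asked, and still so for the second after the job is handed in, with the robot touching nothing.
It also fails if it takes over 72 s, if anything falls off the work surface, if the arm or the gripper's body presses on something with over 40 N, if the wrist force passes 120 N, or if a joint passes its speed limit or range.

## Working session

There is one attempt and no reset: what is moved stays moved. The work goes in short steps, each a Python script; the robot and the scene stay as the last script left them, time stands still between calls to the robot, and variables do not carry over. Pictures are saved under pics/ and viewed, at most 10 in all, crops included, and the job is handed in when it is done.

```bash
ls; mkdir -p pics; python3 - <<'E'
from station import ctrl, kinematics, status, capture, calibration
import cv2, numpy as np
for n in("side","top"):
    cv2.imwrite(f"pics/{n}0.png",cv2.resize(capture(n)[:,:,::-1],None,fx=1.42,fy=1.42,interpolation=cv2.INTER_CUBIC))
    c=calibration(n);R=np.array(c["R"]);t=np.array(c["t"]);print(n,c["fx"],c["cx"],c["cy"],R.round(3).tolist(),(-R.T@t).round())
s=status.observe();print(s["clock"],s["orientation"],s["force"],s["opening"])
E
```

```text
pics
side 509.03207852710926 280.0878690726829 210.8647113807275 [[0.967, -0.254, -0.009], [-0.165, -0.602, -0.781], [0.193, 0.757, -0.624]] [  207. -1355.  1008.]
top 419.91215183968984 280.4630485532578 213.53981098261704 [[-0.016, -1.0, 0.003], [-0.984, 0.016, -0.175], [0.175, -0.005, -0.985]] [ 243. -250. 1485.]
0.1 [ 9.77528959e-01  2.10800080e-01 -1.25787939e-04 -6.67014542e-04] [ 0.40206107 -0.90789876 -0.3022458 ] 88.16350852792206
```

View pics/side0.png

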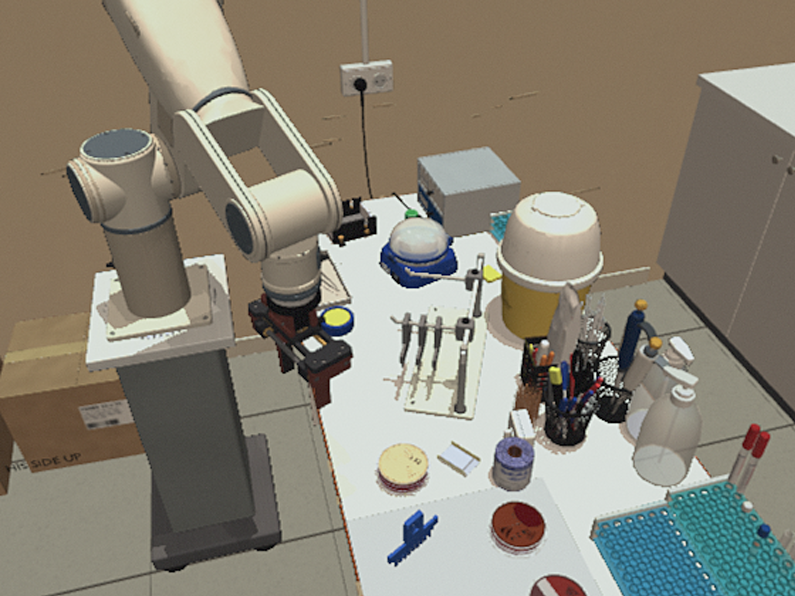

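View pics/top0.png

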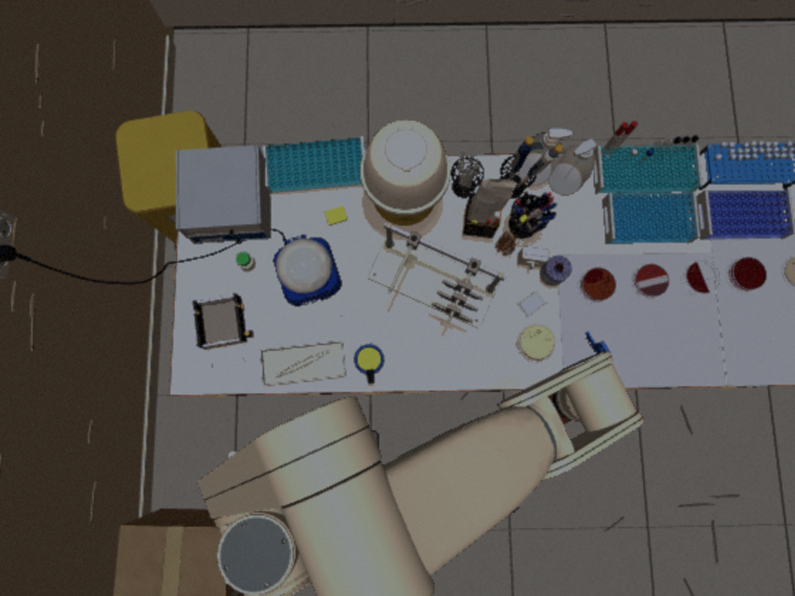

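```bash
cat > cam.py <<'E'
import numpy as np, cv2
from station import calibration
def pix(n,X):
    c=calibration(n);p=np.array(c["R"])@np.array(X,float)+np.array(c["t"]);return np.array([c["fx"]*p[0]/p[2]+c["cx"],c["fy"]*p[1]/p[2]+c["cy"]])
def ray(n,u,v):
    c=calibration(n);R=np.array(c["R"]);return -R.T@np.array(c["t"]),R.T@np.array([(u-c["cx"])/c["fx"],(v-c["cy"])/c["fy"],1])
def at_z(n,u,v,z):
    o,d=ray(n,u,v);return o+d*(z-o[2])/d[2]
def crop(im,x0,y0,w,h,s):
    """enlarged crop with ticks every 10 px (labels in source pixels)"""
    a=cv2.resize(im[y0:y0+h,x0:x0+w,::-1],None,fx=s,fy=s,interpolation=cv2.INTER_CUBIC)
    for k in range(-x0%10,w,10):
        cv2.line(a,(k*s,0),(k*s,6),(0,0,255),1);cv2.putText(a,str(x0+k),(k*s,16),0,.35,(0,0,255),1)
    for k in range(-y0%10,h,10):
        cv2.line(a,(0,k*s),(6,k*s),(0,0,255),1);cv2.putText(a,str(y0+k),(8,k*s+4),0,.35,(0,0,255),1)
    return a
def tile(*ims):
    H=max(i.shape[0] for i in ims);return np.hstack([np.pad(i,((0,H-i.shape[0]),(0,4),(0,0))) for i in ims])
E
python3 - <<'E'
from cam import *
from station import capture
t=capture("top");s=capture("side")
t=np.clip(t.astype(float)*1.5,0,255).astype(np.uint8)
cv2.imwrite("pics/t1.png",tile(crop(t,255,155,104,84,5),crop(t,130,200,52,50,5)))
cv2.imwrite("pics/s1.png",tile(crop(s,268,180,82,116,5),crop(s,230,135,64,45,5)))
E
```

```text
(no output)
```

View pics/t1.png

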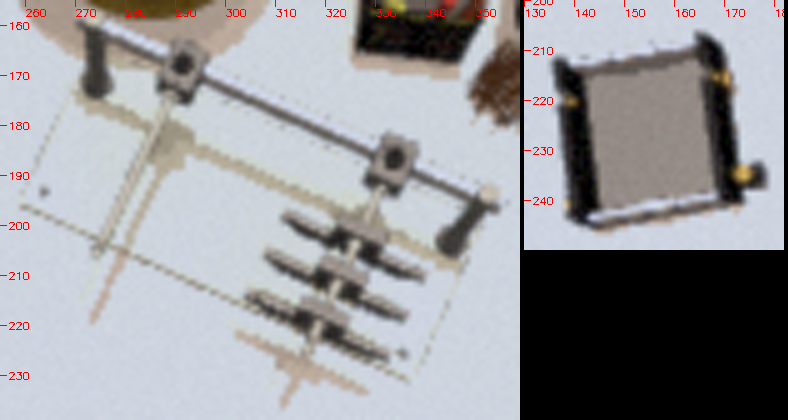

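View pics/s1.png

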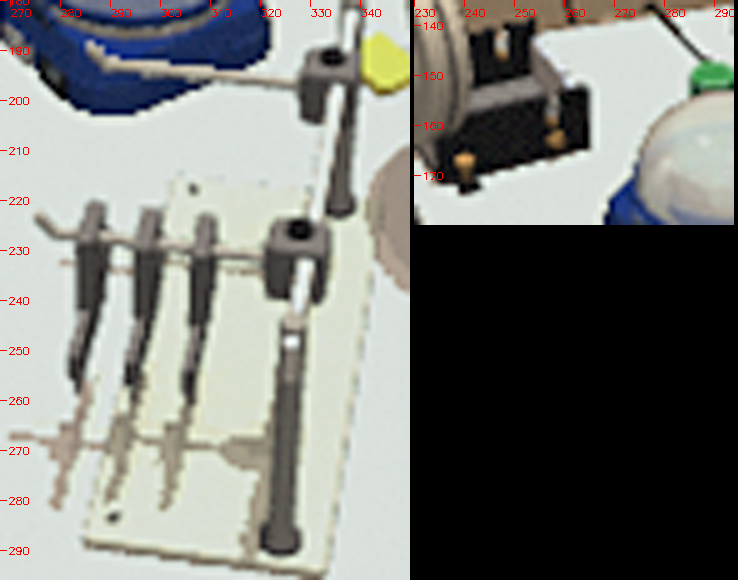

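```bash
python3 - <<'E'
from cam import *
from scipy.optimize import least_squares
# (view, pixel, hook idx 0=full 1=spare, point in hook frame)
T=lambda px,py:(255+px/5,155+py/5)
S=lambda px,py:(268+px/5,180+py/5)
O=[("top",T(310,352),0,(-119,0,11)),("top",T(380,190),0,(0,0,3)),("top",T(363,234),0,(-30,0,11.5)),("top",T(344,276),0,(-60,0,11.5)),("top",T(328,320),0,(-90,0,11.5)),
("top",T(97,252),1,(-119,0,11)),("top",T(172,97),1,(0,0,3)),
("side",S(38,217),0,(-119,0,12)),("side",S(58,235),0,(-108,0,0)),("side",S(268,255),0,(0,0,0)),
("side",S(90,45),1,(-119,0,12)),("side",S(105,62),1,(-108,0,0)),("side",S(302,84),1,(0,0,0))]
def W(p,h,X):
    x,y,a=p[:3];R=np.array([[np.cos(a),-np.sin(a)],[np.sin(a),np.cos(a)]])
    q=R@np.array([X[0],X[1]+150*h])+[x,y];return [*q,150+X[2]]
f=lambda p:np.concatenate([pix(n,W(p,h,X))-m for n,m,h,X in O])
r=least_squares(f,[500,-200,0.3],loss="soft_l1");print(r.x,np.degrees(r.x[2]))
for o,e in zip(O,f(r.x).reshape(-1,2)):print(o[0],o[2:],e.round(1))
print("full root",W(r.x,0,(0,0,0)),"spare",W(r.x,1,(0,0,0)))
# tray
V=lambda px,py:(130+(px-524)/5,200+py/5)
for nm,p,z in[("Louter far",(555,60),52),("Louter near",(572,215),52),("Linner far",(582,70),52),("Rinner far",(697,32),52),("Rinner near",(722,205),52),("stopL",(570,100),33),("stopR",(722,77),33),("stopL52",(570,100),52),("stopR52",(722,77),52)]:print(nm,at_z("top",*V(*p),z).round(1))
U=lambda px,py:(230+(px-414)/5,135+py/5)
for nm,p,z in[("brassNear",(465,160),20),("brassFar",(557,137),20),("wall far top",(587,88),52),("groove?",(550,100),52)]:print(nm,at_z("side",*U(*p),z).round(1))
for u in [(1,0),(0,1)]:pass
E
```

```text
[ 547.90579167 -424.79636051  100.07670108] 5733.9725995339595
top (0, (-119, 0, 11)) [-0.3 -0.9]
top (0, (0, 0, 3)) [ 0.5 -0.9]
top (0, (-30, 0, 11.5)) [ 0.4 -2.1]
top (0, (-60, 0, 11.5)) [ 0.4 -2.2]
top (0, (-90, 0, 11.5)) [-0.2 -2.6]
top (1, (-119, 0, 11)) [-0.3 -0.5]
top (1, (0, 0, 3)) [ 0.2 -1.2]
side (0, (-119, 0, 12)) [-1.6 -0.6]
side (0, (-108, 0, 0)) [-1.4 -0.2]
side (0, (0, 0, 0)) [-2.1  0.9]
side (1, (-119, 0, 12)) [-1.   0.1]
side (1, (-108, 0, 0)) [-0.2  0.6]
side (1, (0, 0, 0)) [-1.5  0.5]
full root [np.float64(547.9057916740019), np.float64(-424.7963605121077), 150] spare [np.float64(613.7259304895945), np.float64(-290.0087152092235), 150]
Louter far [511.2 241.3  52. ]
Louter near [403.1 225.   52. ]
Linner far [503.8 222.4  52. ]
Rinner far [529.4 143.7  52. ]
Rinner near [408.3 122.7  52. ]
stopL [486.1 236.1  33. ]
stopR [500.7 130.4  33. ]
stopL52 [482.9 229.8  52. ]
stopR52 [497.3 125.4  52. ]
brassNear [440.5 117.4  20. ]
brassFar [508.9 128.8  20. ]
wall far top [533.4 136.3  52. ]
groove? [504.8 127.9  52. ]
```

```bash
cat > rob.py <<'E'
import numpy as np
from station import ctrl, kinematics, status
from scipy.spatial.transform import Rotation as Ro
Z0=153.5
def quat(a): # tool down, tool x at yaw a, tool y = -(frame y)
    c,s=np.cos(a),np.sin(a);return Ro.from_matrix(np.array([[c,s,0],[s,-c,0],[0,0,-1.]])).as_quat().tolist()
class Hook:
    def __init__(s,x,y,a):s.p=np.array([x,y]);s.a=a;s.q=quat(a);s.R=np.array([[np.cos(a),-np.sin(a)],[np.sin(a),np.cos(a)]])
    def w(s,h,x,lift,dy=0,grip=-13): # TCP for comb origin at hook x, lifted; grip = TCP height in comb frame
        return [*(s.p+s.R@np.array([x,150*h+dy])),Z0+lift+grip]
def say(t=""):
    s=status.observe();print(t,round(s["clock"],2),np.round(s["tool_pos"],1),"F",np.round(s["force"],1),"M",np.round(s["moment"],2),"op",round(s["opening"],1),round(s["grip_force"],1));return s
E
python3 - <<'E'
from cam import *
from rob import *
from station import capture
from scipy.optimize import least_squares
T=lambda px,py:(254.6+px/5,154.6+py/5)
S=lambda px,py:(267.6+px/5,179.6+py/5)
O=[("top",T(310,352),0,(-119,0,11)),("top",T(380,190),0,(0,0,3)),
("top",T(97,252),1,(-119,0,11)),("top",T(172,97),1,(0,0,3)),
("side",S(38,217),0,(-119,0,12)),("side",S(58,235),0,(-108,0,0)),("side",S(268,255),0,(0,0,0)),
("side",S(90,45),1,(-119,0,12)),("side",S(105,62),1,(-108,0,0)),("side",S(302,84),1,(0,0,0))]
def f(p):
    H=Hook(*p[:2],p[2]);return np.concatenate([pix(n,[*(H.p+H.R@np.array([X[0],150*h])),150+X[2]])-m for n,m,h,X in O])
r=least_squares(f,[548,-425,-.4545],loss="soft_l1");print(r.x.tolist(),f(r.x).reshape(-1,2).round(1).tolist())
H=Hook(*r.x)
for h,x in((0,-90),(0,-30),(1,-30),(1,-145)):print(h,x,np.round(H.w(h,x,0),1))
print(kinematics.solve_ik(H.w(0,-90,80),H.q))
ctrl.move_to(H.w(0,-90,65),H.q);say()
t=capture("top");s=capture("side")
t=np.clip(t.astype(float)*1.5,0,255).astype(np.uint8)
u,v=pix("side",H.w(0,-90,0)).astype(int);print(u,v,pix("top",H.w(0,-90,0)))
cv2.imwrite("pics/s2.png",tile(crop(s,u-45,v-50,90,95,5),crop(s,225,130,66,50,5)))
cv2.imwrite("pics/t2.png",tile(crop(t,265,170,80,85,5),crop(t,130,200,50,50,7)))
E
```

```text
[550.942240135277, -423.05575670135323, -0.44053177852486336] [[-0.0, -1.2], [0.3, -1.4], [-0.2, -0.2], [-0.2, -1.2], [-0.3, -0.4], [-0.1, -0.0], [-0.8, 0.7], [-0.6, 0.3], [0.3, 0.7], [-1.0, 0.2]]
0 -90 [ 469.5 -384.7  140.5]
0 -30 [ 523.8 -410.3  140.5]
1 -30 [ 587.8 -274.6  140.5]
1 -145 [ 483.7 -225.5  140.5]
[-7.05989621e-01  4.18920091e-01  1.68627077e+00 -4.44089210e-16
  1.03640179e+00  1.30533848e+00]
 1.4 [ 469.3 -385.1  205.6] F [ 0.1 -0.5  0.8] M [ 0.05  0.   -0.03] op 87.6 0.0
285 230 [319.5715024  216.70324391]
```

View pics/s2.png

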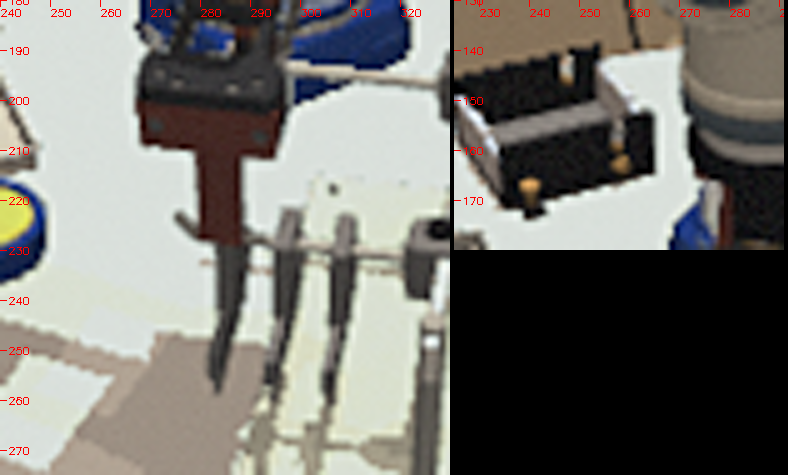

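```bash
python3 - <<'E'
from cam import *
from rob import *
H=Hook(550.94,-423.06,-.4405)
say()
tp=np.array(status.observe()["tool_pos"])
for dx in(-10,0,10):print("fing",dx,pix("side",[*(tp[:2]+H.R@np.array([dx,-57.])),tp[2]-17]).round(1))
for x in(-90,-60,-30):
  for dx in(-5,5):print(x,dx,pix("side",[*(H.p+H.R@np.array([x+dx,-17.])),Z0-10]).round(1),pix("side",[*(H.p+H.R@np.array([x+dx,-17.])),Z0+8]).round(1))
E
```

```text
1.5 [ 469.1 -385.5  205.6] F [-0.  -0.1  0.3] M [0.11 0.03 0.02] op 87.9 0.0
fing -10 [277.8 230. ]
fing 0 [281.8 230.4]
fing 10 [285.8 230.9]
-90 -5 [282.9 233.3] [282.8 228. ]
-90 5 [286.7 233.7] [286.7 228.4]
-60 -5 [294.3 234.6] [294.4 229.3]
-60 5 [298.2 235. ] [298.3 229.7]
-30 -5 [305.9 235.9] [306.1 230.6]
-30 5 [309.8 236.4] [310.  231.1]
```

View pics/t2.png

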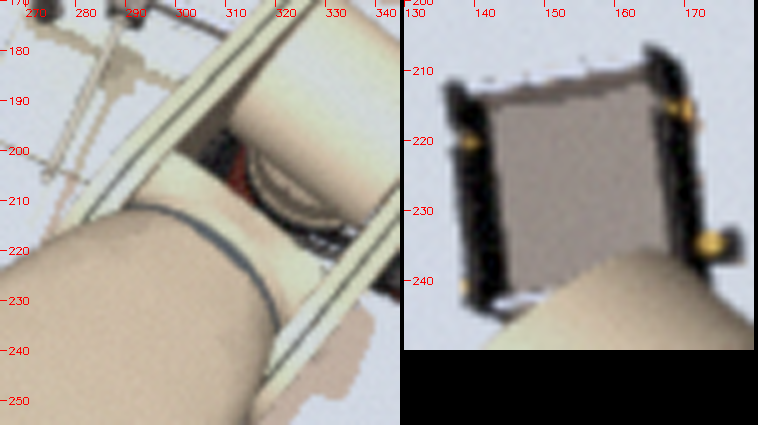

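```bash
echo 'H=Hook(548.0,-423.0,-.4425)' >> rob.py; python3 - <<'E'
from cam import *
from rob import *
from station import capture
ctrl.move_straight(H.w(0,-90,0),H.q,vel=120);say("down")
s0=capture("side")
ctrl.set_gripper(28,5);say("closed")
s1=capture("side")
cv2.imwrite("pics/s3.png",tile(crop(s0,258,190,64,80,6),crop(s1,258,190,64,80,6)))
E
```

```text
down 2.19 [ 466.9 -384.9  140.9] F [ 0.  -0.5  0.1] M [ 0.1  -0.03 -0.02] op 87.8 0.0
closed 3.12 [ 466.9 -384.   140.5] F [2.4 3.5 1. ] M [ 0.66 -0.25 -0.01] op 34.1 5.0
```

View pics/s3.png

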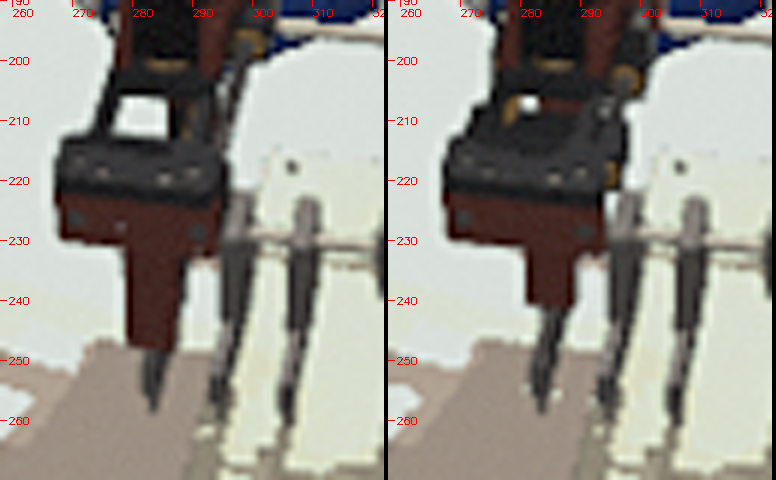

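```bash
python3 - <<'E'
from rob import *
hy=H.R@np.array([0,1.])
for d in range(1,7):
    ctrl.move_straight(H.w(0,-90,0,dy=d),H.q,vel=20);s=say(d);f=np.array(s["force"][:2])@hy;print(round(f,2))
    if f<0.6:break
E
```

```text
1 3.42 [ 467.  -383.7  140.4] F [ 0.6  0.3 -0.1] M [ 0.17 -0.02 -0.01] op 33.8 5.0
0.59
```

```bash
python3 - <<'E'
from rob import *
hy=H.R@np.array([0,1.])
ctrl.set_gripper(28,20);say("grip")
ctrl.move_straight(H.w(0,-90,13,dy=1.5),H.q,vel=40);s=say("lift");f0=np.array(s["force"][:2])@hy
for d in np.arange(2.5,8,1):
    ctrl.move_straight(H.w(0,-90,13,dy=d),H.q,vel=20);s=say(d);f=np.array(s["force"][:2])@hy;print(round(f,2))
    if abs(f-f0)>1.2:break
E
```

```text
grip 3.63 [ 467.  -383.7  140.4] F [ 0.5  0.3 -0.6] M [ 0.1  -0.01 -0.  ] op 33.4 20.0
lift 4.11 [ 467.5 -383.3  153.9] F [ 0.6 -0.3 -1.1] M [0.01 0.   0.02] op 34.1 20.0
2.5 4.36 [ 467.7 -382.1  153.3] F [-0.1  0.6 -0.3] M [0.04 0.07 0.  ] op 33.6 20.0
0.52
3.5 4.61 [ 468.2 -381.2  153.4] F [-0.2 -0.5 -0. ] M [-0.   -0.01 -0.03] op 33.7 20.0
-0.52
4.5 4.86 [ 468.5 -380.7  153.5] F [-1.8 -2.4 -1.1] M [-0.35  0.21 -0.01] op 33.8 20.0
-2.94
```

```bash
sed -i 's/^H=.*/H=Hook(548.4,-422.1,-.4425)/' rob.py; python3 - <<'E'
from cam import *
from rob import *
from station import capture
ctrl.move_straight(H.w(0,-90,13),H.q,vel=30);say("centre")
ctrl.move_straight(H.w(0,-115,13),H.q,vel=100);say("mid")
ctrl.move_straight(H.w(0,-148,13),H.q,vel=100);say("out")
ctrl.move_straight(H.w(1,-148,13),H.q,vel=200);say("at spare")
s=capture("side");t=capture("top");t=np.clip(t.astype(float)*1.5,0,255).astype(np.uint8)
cv2.imwrite("pics/s4.png",tile(crop(s,268,150,80,90,5),crop(t,255,160,70,90,5)))
E
```

```text
centre 5.12 [ 467.1 -383.6  153.5] F [-0.4 -0.3 -0.8] M [ 0.04  0.05 -0.03] op 33.7 20.0
mid 5.53 [ 444.5 -372.9  153.7] F [ 0.9 -0.6 -0.1] M [ 0.07 -0.02 -0.  ] op 33.7 20.0
out 6.01 [ 415.1 -359.1  153.8] F [ 0.4  0.8 -1. ] M [0.06 0.07 0.01] op 34.1 20.0
at spare 6.91 [ 478.9 -223.6  153.5] F [-0.2  0.  -0.5] M [ 0.1  -0.02 -0.02] op 33.9 20.0
```

View pics/s4.png

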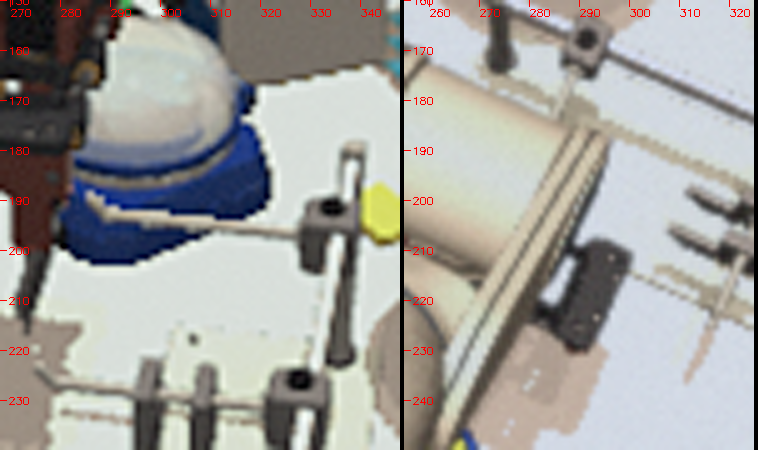

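```bash
python3 - <<'E'
from cam import *
from rob import *
for z in(60,200,300):print(z,"helmet near",at_z("top",285,150,z).round(),"dome right",at_z("top",240,190,z).round())
print(np.round([H.w(1,-30,13),H.w(1,-30,13,dy=89),H.w(1,-30+37,13),H.w(1,7,13,dy=89),H.w(1,7,13,dy=-89)],0))
hy=H.R@np.array([0,1.])
for x in(-128,-112,-90,-60,-30):
    ctrl.move_straight(H.w(1,x,13),H.q,vel=60 if x<-100 else 90);s=say(x)
    if np.linalg.norm(np.array(s["force"]))>3.5:print("STOP");break
E
```

```text
60 helmet near [ 725. -278.   60.] dome right [ 582. -119.   60.]
200 helmet near [ 677. -275.  200.] dome right [ 548. -132.  200.]
300 helmet near [ 643. -273.  300.] dome right [ 525. -141.  300.]
[[ 586. -274.  154.]
 [ 624. -193.  154.]
 [ 619. -290.  154.]
 [ 657. -209.  154.]
 [ 581. -370.  154.]]
-128 7.49 [ 497.1 -231.9  153.3] F [ 0.1 -1.  -0.9] M [ 0.04 -0.01  0.01] op 34.2 20.0
-112 7.91 [ 511.7 -238.7  153.4] F [-1.1 -0.6 -0.9] M [ 0.08  0.03 -0.01] op 33.9 20.0
-90 8.3 [ 531.2 -247.9  153.3] F [-1.3  0.2  0.2] M [ 0.12  0.01 -0.04] op 33.7 20.0
-60 8.78 [ 557.9 -260.6  153.2] F [ 0.1  0.8 -1. ] M [ 0.07 -0.01  0.01] op 33.7 20.0
-30 9.27 [ 585.  -273.5  153.2] F [-0.1 -0.6 -1.3] M [ 0.08 -0.09 -0.03] op 34.0 20.0
```

```bash
cat >> rob.py <<'E'
def release(x):
    for l in(2,.5,-.3):
        ctrl.move_straight(H.w(1,x,l),H.q,vel=40 if l==2 else 15);s=say(f"lower {l}")
        if s["force"][2]>2.5:break
    ctrl.set_gripper(62,5);say("open")
    ctrl.move_straight(H.w(1,x,60),H.q,vel=150);say("up")
def take(x):
    hy=H.R@np.array([0,1.])
    ctrl.move_to(H.w(0,x,60),H.q)
    ctrl.move_straight(H.w(0,x,0),H.q,vel=120);say("down")
    ctrl.set_gripper(28,5);s=say("closed");f=np.array(s["force"])[:2]@hy;print("fy",round(f,2))
E
python3 - <<'E'
from rob import *
from cam import *
from station import capture
release(-30)
take(-60)
s=capture("side");cv2.imwrite("pics/s5.png",tile(crop(s,262,165,90,100,5)))
E
```

```text
lower 2 9.69 [ 585.1 -273.5  142. ] F [ 0.3 -0.1 -0.1] M [ 0.05 -0.01  0.07] op 33.7 20.0
lower 0.5 9.94 [ 585.5 -273.8  141.1] F [ 0.2 -1.1 -0.3] M [0.02 0.05 0.01] op 33.9 20.0
lower -0.3 10.19 [ 585.7 -274.   140.7] F [-0.6 -1.7  4.2] M [-0.13  0.19 -0.01] op 34.1 20.0
open 10.82 [ 585.5 -273.7  140.1] F [-0.8 -0.9 -0.4] M [0.07 0.06 0.04] op 62.0 0.0
up 11.38 [ 585.3 -273.6  200.4] F [-0.1  1.1  0.9] M [0.09 0.1  0.01] op 62.0 0.0
down 12.68 [ 494.9 -396.1  140.7] F [-0.8  0.2  0.2] M [ 0.06 -0.01 -0.04] op 62.2 0.0
closed 13.23 [ 494.3 -396.6  140.9] F [-0.7  0.6  3. ] M [0.07 0.01 0.  ] op 34.1 5.0
fy 0.2
```

View pics/s5.png

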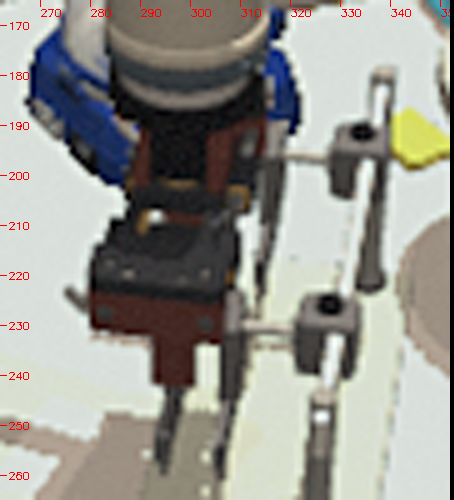

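```bash
python3 - <<'E'
from rob import *
from cam import *
from station import capture
import sys
ctrl.set_gripper(28,20)
def go(h,x,v):
    ctrl.move_straight(H.w(h,x,13),H.q,vel=v);s=say((h,x))
    if np.linalg.norm(s["force"])>4:print("STOP");sys.exit()
for h,x,v in((0,-60,40),(0,-90,90),(0,-115,90),(0,-148,100),(1,-148,200),(1,-128,60),(1,-112,60),(1,-90,90),(1,-60,90)):go(h,x,v)
release(-60)
take(-30)
E
```

```text
(0, -60) 13.97 [ 494.2 -396.4  153.7] F [-0.4  0.4 -1.2] M [ 0.11 -0.02  0.03] op 34.0 20.0
(0, -90) 14.46 [ 467.2 -383.7  153.7] F [ 0.3 -0.2 -0.3] M [ 0.09 -0.01  0.02] op 33.8 20.0
(0, -115) 14.88 [ 444.8 -373.1  153.7] F [-0.2  0.3 -1.1] M [0.06 0.01 0.02] op 34.1 20.0
(0, -148) 15.37 [ 415.1 -359.1  153.8] F [ 0.3 -0.1 -1. ] M [ 0.05 -0.03  0.02] op 34.0 20.0
(1, -148) 16.27 [ 478.9 -223.6  153.5] F [-0.3 -0.2 -0.6] M [0.08 0.08 0.02] op 34.0 20.0
(1, -128) 16.75 [ 497.1 -232.1  153.3] F [ 0.1  0.4 -0.5] M [0.04 0.06 0.02] op 33.8 20.0
(1, -112) 17.17 [ 511.7 -238.7  153.5] F [-0.3 -0.  -0.3] M [ 0.04 -0.01 -0.  ] op 33.9 20.0
(1, -90) 17.56 [ 531.2 -248.   153.3] F [ 0.1  0.  -0.6] M [ 0.09  0.02 -0.02] op 34.0 20.0
(1, -60) 18.04 [ 557.9 -260.6  153.2] F [ 0.2  0.5 -0.3] M [ 0.06 -0.02  0.05] op 33.8 20.0
lower 2 18.47 [ 558.  -260.7  142.1] F [ 0.5 -0.1 -0.1] M [ 0.05  0.02 -0.  ] op 33.9 20.0
lower 0.5 18.72 [ 558.5 -261.1  141.3] F [-1.2 -0.8  1.5] M [-0.18  0.18 -0.01] op 33.9 20.0
lower -0.3 18.97 [ 558.6 -261.3  140.9] F [-1.7 -2.3  6.4] M [-0.17  0.41 -0.03] op 34.1 20.0
open 19.6 [ 558.4 -260.8  140.1] F [ 0.1  0.1 -0.3] M [ 0.04 -0.02  0.02] op 62.1 0.0
up 20.15 [ 558.2 -260.7  200.3] F [-0.8  0.5 -0.1] M [0.03 0.01 0.04] op 62.5 0.0
down 21.46 [ 521.8 -408.9  140.8] F [-0.2  0.2 -1. ] M [ 0.06  0.02 -0.02] op 62.0 0.0
closed 22.01 [ 521.4 -409.5  140.9] F [-0.3  0.7  2.3] M [0.09 0.13 0.  ] op 34.3 5.0
fy 0.48
```

```bash
cat > tray.py <<'E'
from cam import *
from scipy.optimize import least_squares
T=lambda px,py:(129.57+(px-404)/7,199.57+py/7)
S=lambda px,py:(224.6-1.3+(px-454)/5,129.6+.8+py/5)
O=[("top",T(470,142),(30,50,33)),("top",T(682,108),(30,-54,36)),("top",T(445,82),(56,54,52)),("top",T(470,305),(-56,54,52)),("top",T(645,42),(56,-46,52)),
("side",S(621,158),(30,-53,34)),("side",S(653,112),(56,-54,52)),("side",S(655,172),(56,-54,0)),("side",S(500,207),(-56,-54,0)),("side",S(567,80),(30,48,35))]
def f(p):
    c,s=np.cos(p[2]),np.sin(p[2]);return np.concatenate([pix(n,[p[0]+c*X[0]-s*X[1],p[1]+s*X[0]+c*X[1],X[2]])-m for n,m,X in O])
if __name__=="__main__":
    for sel in("top","side",""):
        k=np.repeat([o[0].startswith(sel) for o in O],2)
        r=least_squares(lambda p:f(p)[k],[460,180,.14],loss="soft_l1");print(sel,r.x.round(3),np.degrees(r.x[2]).round(1));print(f(r.x).reshape(-1,2).round(1).tolist())
E
python3 tray.py; python3 - <<'E'
from rob import *
import sys
ctrl.set_gripper(28,40)
def go(h,x,v,l=13):
    ctrl.move_straight(H.w(h,x,l),H.q,vel=v);s=say((h,x))
    if np.linalg.norm(s["force"])>4:print("STOP");sys.exit()
for a in((0,-30,40),(0,-60,90),(0,-90,90),(0,-115,90),(0,-148,100),(0,-148,120,100)):go(*a)
E
```

```text
top [4.66117e+02 1.81980e+02 1.54000e-01] 8.8
[[0.3, -0.4], [-0.7, -0.7], [0.0, 0.2], [0.1, 0.1], [0.2, 1.1], [0.0, -3.5], [0.4, -0.2], [0.5, 0.2], [1.9, 0.5], [0.7, -1.8]]
side [4.63348e+02 1.79303e+02 1.44000e-01] 8.3
[[1.1, 0.2], [0.1, 0.2], [0.9, 0.8], [0.7, 0.7], [1.1, 1.9], [-0.7, -3.0], [-0.2, 0.4], [-0.2, 0.8], [1.1, 1.0], [0.3, -1.3]]
 [4.64844e+02 1.81880e+02 1.43000e-01] 8.2
[[0.4, -0.2], [-0.6, -0.2], [0.2, 0.3], [-0.1, 0.3], [0.4, 1.6], [-0.4, -3.4], [-0.0, 0.0], [0.0, 0.4], [1.3, 0.5], [0.6, -1.8]]
(0, -30) 22.7 [ 521.4 -409.2  153.7] F [ 0.6 -0.3 -0.5] M [0.02 0.01 0.04] op 33.7 40.0
(0, -60) 23.18 [ 494.3 -396.6  153.7] F [ 1.1  0.2 -0.5] M [0.08 0.03 0.02] op 34.0 40.0
(0, -90) 23.67 [ 467.5 -383.9  153.8] F [ 0.4 -0.1 -1.3] M [ 0.01  0.01 -0.03] op 33.6 40.0
(0, -115) 24.09 [ 444.8 -373.1  153.7] F [ 0.1 -0.3  0.4] M [ 0.02  0.01 -0.01] op 33.5 40.0
(0, -148) 24.57 [ 415.1 -359.1  153.8] F [ 0.6 -0.6 -0.9] M [ 0.04 -0.    0.  ] op 33.7 40.0
(0, -148) 25.45 [ 414.4 -358.4  239.9] F [ 0.2 -0.1 -1. ] M [0.05 0.01 0.02] op 33.7 40.0
```

```bash
cat >> rob.py <<'E'
class Tray:
    def __init__(s,x,y,a):s.p=np.array([x,y]);s.a=a;s.q=quat(a);s.R=np.array([[np.cos(a),-np.sin(a)],[np.sin(a),np.cos(a)]])
    def w(s,oz,dx=0,dy=0):return [*(s.p+s.R@np.array([30+dx,dy])),oz-12.6] # TCP for comb origin height oz at the grooves
Y=Tray(465.2,181.6,.148)
E
python3 - <<'E'
from rob import *
from cam import *
from station import capture
print(np.round(kinematics.solve_ik(Y.w(140),Y.q),2))
ctrl.move_straight([420,-120,240],H.q,vel=280)
ctrl.move_straight(Y.w(227),Y.q,vel=280);say()
ctrl.move_straight(Y.w(140),Y.q,vel=150);ctrl.dwell(.3);say("hover")
s=capture("side")
c=[*Y.p,30];u,v=pix("side",c).astype(int);print(u,v)
a=crop(s,u-45,v-42,98,74,8);cv2.imwrite("pics/s6.png",a);print(a.shape,u-45,v-42)
cv2.imwrite("pics/raw6.png",s)
tp=np.array(status.observe()["tool_pos"])
for n,X in(("lug near bottom x-3",(27,-52,-58)),("x+3",(33,-52,-58)),("tooth corner x-",(27,-44,-80)),("tooth x+",(33,-44,-80)),("lug top",(27,-52,-40)),("tab top-",(25,-17,8)),("tab top+",(35,-17,8))):
    print(n,pix("side",[*(tp[:2]+Y.R@(np.array(X[:2])-[30,0])),tp[2]+12.6+X[2]]).round(1))
for X in((26,-54,52),(34,-54,52),(26,-54,33),(34,-54,33),(26,-46,52),(34,-46,52),(56,-54,52),(-56,-54,52)):print(X,pix("side",[*(Y.p+Y.R@np.array(X[:2])),X[2]]).round(1))
E
```

```text
[ 0.34  0.45  1.92 -0.    0.78  1.76]
 27.73 [494.6 184.8 214.3] F [-0.7  0.5 -0. ] M [0.03 0.01 0.03] op 33.7 40.0
hover 28.76 [495.3 186.2 128.2] F [ 0.3 -0.  -0.5] M [ 0.05 -0.04 -0.02] op 33.9 40.0
243 154
(592, 784, 3) 198 112
lug near bottom x-3 [255.1 146.7]
x+3 [256.7 146.4]
tooth corner x- [254.5 151.1]
tooth x+ [256.1 150.7]
lug top [254.9 142.2]
tab top- [250.1 125.4]
tab top+ [252.8 124.8]
(26, -54, 52) [255.3 154.6]
(34, -54, 52) [257.4 154.1]
(26, -54, 33) [255.5 159.2]
(34, -54, 33) [257.6 158.7]
(26, -46, 52) [254.5 153.5]
(34, -46, 52) [256.6 153. ]
(56, -54, 52) [263.3 152.8]
(-56, -54, 52) [233.1 159.8]
```

View pics/s6.png

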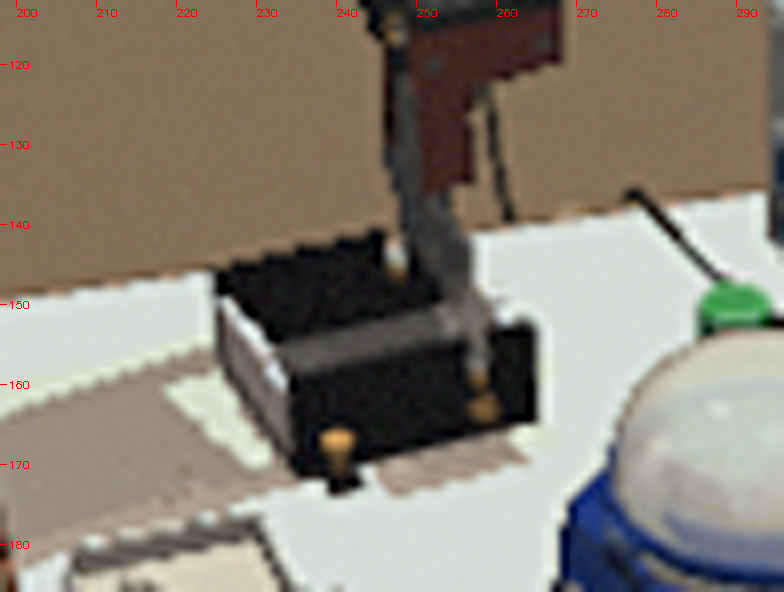

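```bash
python3 - <<'E'
from rob import *
from cam import *
s=cv2.imread("pics/raw6.png")  # channels as R,G,B order saved
g=s.astype(int).mean(2).astype(int)
print("     ",*[f"{u:3d}" for u in range(248,264)])
for v in range(134,166):print(v,":",*[f"{g[v,u]:3d}" for u in range(248,264)])
print("far groove");print("     ",*[f"{u:3d}" for u in range(241,252)])
for v in range(139,150):print(v,":",*[f"{g[v,u]:3d}" for u in range(241,252)])
for X in((26,46,52),(34,46,52),(26,54,52),(34,54,52),(30,46,33)):print(X,pix("side",[*(Y.p+Y.R@np.array(X[:2])),X[2]]).round(1))
E
```

```text
248 249 250 251 252 253 254 255 256 257 258 259 260 261 262 263
134 :  49  54  52  38  46  45  42  40  22  72 119  91  39  90 115 113
135 :  51  58  50  38  45  40  72 105  96 100 113  95  43  80 115 113
136 :  47  56  47  51  61  44  83 120 114 114 116 101  56  73 119 113
137 :  45  52  47  61  69  46  75 117 111 110 112 112  80  48  98 112
138 :  45  54  52  55  68  67  84 122 114 110 111 116  92  28  86 111
139 :  47  56  53  53  56  65  69  93 110 109 108 109  88  33  69 103
140 :  37  49  44  55  49  55  66  88 109 104  90 105 134 146 156 176
141 :  77  44  53  52  53  52  66  80 123 183 201 202 209 214 215 218
142 :  78  38  55  56  59  51  52  59  96 185 233 224 223 221 221 220
143 : 106  23  43  63  64  53  49  49  71 169 229 219 218 218 217 217
144 : 124  15  29  54  59  51  51  52  70 171 229 220 216 217 216 217
145 :  90   4  21  46  57  53  50  49  69 171 227 218 216 217 216 217
146 :  48  12  13  27  38  55  57  63  80 177 229 218 219 217 216 217
147 :  31  17  25  21  19  54  66  67  80 166 227 212 205 217 218 217
148 :  23  17  23  16  15  46  61  72  92 117 189 229 22
[... 1249 characters left out ...]
248 249 250 251
139 : 111 112 115 117 118 117  97  47  56  53  53
140 : 120 120 105  68  71  94  94  37  49  44  55
141 :  73  75  59  11   5  71 110  77  44  53  52
142 :   9  16  11  11   7 116 152  78  38  55  56
143 :  18  14  18  19  12 132 177 106  23  43  63
144 :  28  22  22   8   7  99 154 124  15  29  54
145 :  24  22  18  24  21  56 101  90   4  21  46
146 :  29  18  13  22  26  36  56  48  12  13  27
147 :  27  19  21  23  17  23  28  31  17  25  21
148 :  17  21  18  20  21  10  20  23  17  23  16
149 :  28  22  29  21  25  27  22  13  23  19  14
(26, 46, 52) [245.4 141.1]
(34, 46, 52) [247.5 140.7]
(26, 54, 52) [244.7 140.1]
(34, 54, 52) [246.7 139.6]
(30, 46, 33) [246.7 145.4]
```

```bash
sed -i 's/^Y=.*/Y=Tray(465.2-.25,181.6-.3,.158)/' rob.py; cat >> rob.py <<'E'
def mv(oz,dx,dy,v=40,n=2):
    ctrl.move_straight(Y.w(oz,dx,dy),Y.q,vel=v);ctrl.dwell(.08)
    F=[];M=[]
    for _ in range(n):
        s=status.observe();F.append(s["force"]);M.append(s["moment"])
        if n>1:ctrl.dwell(.03)
    F=np.mean(F,0);M=np.mean(M,0);f=np.r_[Y.R.T@F[:2],F[2]];m=np.r_[Y.R.T@M[:2],M[2]]
    print(f"oz {oz:.1f} dx {dx:.1f} dy {dy:.1f} t {s['clock']:.1f} z {s['tool_pos'][2]+12.6:.1f} f",f.round(1),"m",m.round(2));return f
E
python3 - <<'E'
from rob import *
f0=mv(140,1.5,0)
for oz in(132,128,124):
    f=mv(oz,1.5,0)
    if abs(f-f0).max()>2.5:print("STOP");raise SystemExit
lim={}
for sg in(1,-1):
    for d in(1,2,3,4):
        f=mv(124,1.5,sg*d,20)
        if abs(f[1]-f0[1])>1.8:break
    lim[sg]=sg*d
    mv(124,1.5,0,40)
print(lim)
E
```

```text
oz 140.0 dx 1.5 dy 0.0 t 29.2 z 140.0 f [0.  0.1 0.1] m [0.03 0.   0.04]
oz 132.0 dx 1.5 dy 0.0 t 29.7 z 131.9 f [ 0.   0.4 -0.6] m [-0.02 -0.    0.  ]
oz 128.0 dx 1.5 dy 0.0 t 30.1 z 128.0 f [-0.6 -0.1 -0.4] m [ 0.04 -0.03 -0.01]
oz 124.0 dx 1.5 dy 0.0 t 30.5 z 123.9 f [ 0.  -0.3 -0.3] m [ 0.02  0.03 -0.01]
oz 124.0 dx 1.5 dy 1.0 t 30.9 z 124.0 f [ 0.5 -0.2 -0.9] m [ 0.05 -0.02  0.01]
oz 124.0 dx 1.5 dy 2.0 t 31.3 z 124.0 f [-0.4 -0.2 -0.3] m [ 0.02  0.04 -0.  ]
oz 124.0 dx 1.5 dy 3.0 t 31.7 z 124.0 f [ 0.1 -0.4 -0.7] m [ 0.01  0.05 -0.02]
oz 124.0 dx 1.5 dy 4.0 t 32.1 z 124.0 f [-0.4  0.2 -0.3] m [0.03 0.04 0.01]
oz 124.0 dx 1.5 dy 0.0 t 32.5 z 124.0 f [ 0.7 -0.7 -0.2] m [ 0.03  0.04 -0.02]
oz 124.0 dx 1.5 dy -1.0 t 32.9 z 124.0 f [ 0.2  0.9 -0.5] m [0.02 0.02 0.02]
oz 124.0 dx 1.5 dy -2.0 t 33.3 z 124.0 f [-0.1 -0.5 -0.6] m [ 0.04  0.   -0.  ]
oz 124.0 dx 1.5 dy -3.0 t 33.7 z 124.0 f [-0.3 -0.3 -0.7] m [-0.   -0.01 -0.03]
oz 124.0 dx 1.5 dy -4.0 t 34.1 z 124.0 f [-0.1  0.5 -0.5] m [ 0.04 -0.    0.  ]
oz 124.0 dx 1.5 dy 0.0 t 34.5 z 124.0 f [ 0.3  0.1 -0.3] m [0.02 0.01 0.04]
{1: 4, -1: -4}
```

```bash
python3 - <<'E'
from rob import *
for oz in(118,115,113,111.5):
    f=mv(oz,1.5,0,30)
    if f[2]>1.8 or abs(f[:2]).max()>2.5:print("STOP");raise SystemExit
lim={}
for sg in(1,-1):
    for d in(1,2,3,4):
        f=mv(111.5,1.5,sg*d,40)
        if abs(f[1])>1.8:break
    lim[sg]=sg*d
    mv(111.5,1.5,0,40,1)
print(lim)
E
```

```text
oz 118.0 dx 1.5 dy 0.0 t 35.0 z 117.9 f [-0.   0.4 -0.6] m [ 0.02 -0.    0.01]
oz 115.0 dx 1.5 dy 0.0 t 35.4 z 115.0 f [-0.   0.3 -0.2] m [ 0.02  0.04 -0.02]
oz 113.0 dx 1.5 dy 0.0 t 35.8 z 113.0 f [ 0.6  0.2 -0.1] m [ 0.03  0.03 -0.01]
oz 111.5 dx 1.5 dy 0.0 t 36.2 z 111.5 f [-0.2 -0.4 -0.1] m [ 0.01  0.02 -0.01]
oz 111.5 dx 1.5 dy 1.0 t 36.6 z 111.5 f [-0.6 -0.3  0.3] m [ 0.01 -0.    0.01]
oz 111.5 dx 1.5 dy 2.0 t 37.0 z 111.5 f [ 0.3 -0.  -0.6] m [0.02 0.01 0.02]
oz 111.5 dx 1.5 dy 3.0 t 37.4 z 111.5 f [0.2 1.  0.2] m [ 0.03  0.04 -0.01]
oz 111.5 dx 1.5 dy 4.0 t 37.8 z 111.5 f [ 0.1 -0.8 -0.2] m [-0.11  0.01  0.02]
oz 111.5 dx 1.5 dy 0.0 t 38.1 z 111.5 f [0.7 0.2 0.2] m [ 0.07  0.03 -0.02]
oz 111.5 dx 1.5 dy -1.0 t 38.5 z 111.5 f [-0.3  3.6 -0.3] m [ 0.73  0.05 -0.1 ]
oz 111.5 dx 1.5 dy 0.0 t 38.9 z 111.4 f [ 0.7 -0.3 -0.6] m [0.07 0.   0.01]
{1: 4, -1: -1}
```

```bash
python3 - <<'E'
from rob import *
for oz in(110,109,108,106.5,105):
    f=mv(oz,1.5,1.9,30)
    if f[2]>2.2 or abs(f[:2]).max()>2.5:print("STOP");break
E
```

```text
oz 110.0 dx 1.5 dy 1.9 t 39.2 z 109.9 f [ 0.1  0.1 -0.2] m [ 0.03 -0.04  0.  ]
oz 109.0 dx 1.5 dy 1.9 t 39.6 z 109.0 f [-0.3 -0.3 -0.4] m [-0.03 -0.07  0.01]
oz 108.0 dx 1.5 dy 1.9 t 40.0 z 108.1 f [ 1.3 -0.3 -0. ] m [ 0.01 -0.32  0.04]
oz 106.5 dx 1.5 dy 1.9 t 40.4 z 106.6 f [ 3.8  0.  -2.1] m [ 0.14 -0.86  0.16]
STOP
```

```bash
python3 - <<'E'
from rob import *
for dx in(2.2,2.9,3.6):
    f=mv(106.5,dx,1.9,30)
    if f[0]<-1.2:break
E
```

```text
oz 106.5 dx 2.2 dy 1.9 t 40.8 z 106.5 f [ 3.4  0.5 -1.1] m [ 0.27 -0.7   0.12]
oz 106.5 dx 2.9 dy 1.9 t 41.2 z 106.4 f [0.8 1.  0.2] m [ 0.13 -0.23  0.06]
oz 106.5 dx 3.6 dy 1.9 t 41.6 z 106.3 f [-0.6  0.3 -0. ] m [ 0.02 -0.01 -0.06]
```

```bash
python3 - <<'E'
from rob import *
oz=106.5;dx=3.2
while oz>84:
    f=mv(oz,dx,1.9,30)
    if f[2]>12.3 or abs(f[0])>6 or abs(f[1])>4 or (oz>96.5 and f[2]>7):print("STOP");break
    if abs(f[0])>1.5: dx+=np.clip(f[0]/8,-.4,.4)
    oz-=1.5 if oz>97 else (.7 if f[2]<6.5 else .3)
E
```

```text
oz 106.5 dx 3.2 dy 1.9 t 42.0 z 106.5 f [ 0.5  0.  -0. ] m [0.01 0.01 0.  ]
oz 105.0 dx 3.2 dy 1.9 t 42.4 z 105.0 f [-0.1  0.5 -0.8] m [ 0.04 -0.01  0.02]
oz 103.5 dx 3.2 dy 1.9 t 42.8 z 103.5 f [ 0.9 -0.  -0.4] m [ 0.01 -0.02  0.02]
oz 102.0 dx 3.2 dy 1.9 t 43.2 z 102.0 f [ 0.1 -0.2 -0.1] m [0.08 0.05 0.  ]
oz 100.5 dx 3.2 dy 1.9 t 43.6 z 100.4 f [-0.7  0.5  0.7] m [0.05 0.29 0.03]
oz 99.0 dx 3.2 dy 1.9 t 44.0 z 98.8 f [-1.4  0.2  0.6] m [0.09 0.38 0.02]
oz 97.5 dx 3.2 dy 1.9 t 44.4 z 97.4 f [-2.8  0.2 -1.6] m [0.04 0.44 0.05]
oz 96.0 dx 2.9 dy 1.9 t 44.8 z 95.9 f [-1.8  0.9 -1.3] m [0.04 0.37 0.03]
oz 95.3 dx 2.6 dy 1.9 t 45.2 z 95.3 f [-1.7  0.6 -0.1] m [0.06 0.37 0.01]
oz 94.6 dx 2.4 dy 1.9 t 45.6 z 94.6 f [-0.6 -0.2 -0.2] m [0.09 0.27 0.04]
oz 93.9 dx 2.4 dy 1.9 t 46.0 z 93.9 f [-1.1  0.4 -0.4] m [0.02 0.21 0.04]
oz 93.2 dx 2.4 dy 1.9 t 46.4 z 93.2 f [-0.6  0.3 -0.6] m [0.03 0.13 0.05]
oz 92.5 dx 2.4 dy 1.9 t 46.8 z 92.5 f [ 0.   0.1 -0.1] m [0.04 0.09 0.08]
oz 91.8 dx 2.4 dy 1.9 t 47.2 z 91.8 f [-0.   0.7 -0.6] m [0.05 0.05 0.09]
oz 91.1 dx 2.4 dy 1.9 t 47.6 z 91.1 f [0.9 0.2 0.4] m [ 0.08 -0.03  0.1 ]
oz 90.4 dx 2.4 dy 1.9 t 48.0 z 90.4 f [0.6 0.3 0.5] m [ 0.01 -0.01  0.08]
oz 89.7 dx 2.4 dy 1.9 t 48.4 z 89.7 f [0.5 0.1 0.5] m [ 0.01 -0.05  0.09]
oz 89.0 dx 2.4 dy 1.9 t 48.8 z 89.2 f [-1.3 -0.1  4. ] m [-0.05  0.16  0.07]
oz 88.3 dx 2.4 dy 1.9 t 49.2 z 89.0 f [-2.   0.  11.3] m [-0.15  0.53  0.01]
oz 88.0 dx 2.2 dy 1.9 t 49.6 z 88.9 f [-2.2 -0.3 12.9] m [-0.17  0.47  0.03]
STOP
```

```bash
python3 - <<'E'
from rob import *
from cam import *
from station import capture
f=mv(87.85,2.2,1.9,20)
if f[2]<13.5:f=mv(87.7,2.2,1.9,20)
mv(88.6,2.2,1.9,20)
ctrl.set_gripper(54,5);say("open")
ctrl.move_straight(Y.w(130,2.2,1.9),Y.q,vel=80);s=say("up")
ctrl.move_straight(Y.w(220,2.2,1.9),Y.q,vel=150);say("up2")
im=capture("side");g=im.astype(int).mean(2).astype(int)
print("     ",*[f"{u:3d}" for u in range(244,264)])
for v in range(126,162):print(v,":",*[f"{g[v,u]:3d}" for u in range(244,264)])
o=Y.p+Y.R@np.array([31.2,1.9])
for X in((-5,-17,8),(5,-17,8),(-5,17,8),(-3,-52,-40),(3,-52,-40),(3,52,-40)):print(X,pix("side",[*(o+Y.R@np.array(X[:2])),89+X[2]]).round(1))
E
```

```text
oz 87.8 dx 2.2 dy 1.9 t 50.0 z 88.9 f [-3.1 -0.8 15.1] m [-0.23  0.62  0.02]
oz 88.6 dx 2.2 dy 1.9 t 50.4 z 89.1 f [-0.4 -0.3  9.1] m [-0.1   0.29  0.06]
open 51.01 [496.3 188.2  75.9] F [ 0.2  0.1 -0.2] M [ 0.02 -0.02 -0.02] op 54.0 0.0
up 51.67 [496.4 188.2 117.6] F [0.4 0.2 0.1] M [ 0.01  0.03 -0.06] op 54.1 0.0
up2 52.42 [495.9 188.  206.6] F [ 0.5 -0.   0.1] M [-0.    0.03  0.02] op 54.2 0.0
      244 245 246 247 248 249 250 251 252 253 254 255 256 257 258 259 260 261 262 263
126 : 109 109 112 110 109 112 110 111 111 112 109 110 112 115  89  34  92 115 111 110
127 : 112 111 111 111 111 107 110 110 109 109 108 109 112 114  90  26  92 116 110 111
128 : 110 109 111 109 110 111 109 110 109 112 111 109 113 115  92  33  91 116 109 112
129 : 111 109 108 111 109 109 111 106 111 109 111 109 112 114  98  43  81 117 113 111
130 : 110 108 110 111 110 109 111 112 111 111 111 109 109 113  95  42  77 116 111 109
131 : 112 110 111 110 111 110 112 111 109 112 110 111 111 114 102  51  76 116 112 110
132 : 111 111 111 109 110 110 110 110 112 110 111 110 109 111 113  82  58 106 114 110
133 : 109 10
[... 1944 characters left out ...]
1  40  15  26  20   7
156 :  56  47  34  33  27  18  20  24  16   8  19  24  32  57  60  48  18  23  31  13
157 :  21  16  20  17  23  21  27  22  20  23  25  20  43  65  61  26  19  19  29   9
158 :  14  23  23  15  14  24  17  24  22  24  20  16  29  66  69  11  16  18  26  13
159 :  24  17  19  22  22  22  26  25  19  21  24  14  36  68  74  17  19  19  18  18
160 :  22  27  22  16  20  22  28  23  25  20  19  16  30  42  40   8  19  19  20  20
161 :  13  20  23  25  21  16  23  15  19  17  22  14  17  30  56  52  21  19  27  14
(-5, -17, 8) [250.8 138.2]
(5, -17, 8) [253.5 137.6]
(-5, 17, 8) [247.3 133.7]
(-3, -52, -40) [255.6 154.7]
(3, -52, -40) [257.1 154.3]
(3, 52, -40) [246.6 140.4]
```

```bash
python3 - <<'E'
from rob import *
from cam import *
from station import capture
g=capture("side").astype(int).mean(2).astype(int)
for x in(-30,-60):
    u,v=pix("side",[*(H.p+H.R@np.array([x,150-17.])),Z0-20]).round().astype(int);print(x,u,v,[g[r,u-5:u+9].tolist() for r in(v-4,v,v+6)])
ctrl.hand_in();say("done")
E
```

```text
-30 314 204 [[206, 224, 219, 225, 201, 114, 55, 63, 55, 66, 170, 231, 220, 217], [228, 220, 218, 226, 196, 74, 59, 61, 36, 120, 206, 223, 217, 217], [219, 218, 218, 224, 207, 146, 106, 68, 144, 224, 221, 217, 216, 217]]
-60 304 203 [[38, 30, 25, 47, 64, 63, 63, 60, 50, 109, 196, 225, 220, 224], [221, 219, 224, 203, 115, 50, 63, 55, 47, 166, 230, 220, 218, 225], [217, 218, 222, 215, 172, 134, 94, 48, 166, 228, 219, 216, 218, 225]]
the job is handed in; nothing more can be done
the job is handed in; nothing more can be done
```

Job handed in at about 52 s: the front and middle combs hang on the spare hook, and the five-tooth comb was pressed onto the tray's stops with about 15 N and let go. The last camera frames, read as pixel values, show all three where they should be.

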